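# Cradle and chock two shelf posts

### The job

Lay the two round steel shelf posts in the two V-grooves of the wooden cradle, one per groove and roughly centred lengthwise. Then set the notched wooden chock, notches down, across the middle of both posts so that each notch sits fully down on a post and neither can roll. Lower all three pieces gently into place without dropping them, and leave the short square bar, the mug and the tea jar where they are.

Things in the scene. Friction and masses are not known exactly. Their poses are not given: they have to be found in the camera images.
- post_1: Round shelf post: dark steel tube with black plugged ends, 32 mm diameter, 200 mm long (204 over the plugs), about 0.25 kg, loose, lying on the table and free to roll. Origin at the middle of its axis; its x axis runs along the tube.
- post_2: The second round shelf post, identical to the first. Either post may go in either groove.
- chock: Chock: loose wooden bar 140 mm long (its x), 36 wide (y), 30 tall (z up), about 0.12 kg. Two 90-degree V-notches, 30 mm wide, 15 deep, cross its underside along y, 45 mm either side of the middle; the rest of the underside is flat and it starts standing on it, notches down. Origin at the centre of the underside.
- cradle: Wooden cradle fixed to the table. Base board 170 (x) by 190 (y), 12 mm thick; on it two bearers across it (30 mm in x, 150 in y, tops 48 mm above the table) centred at x = +/-65 mm, open between. Each has two upward 90-degree V-grooves, 32 mm wide, 16 deep, at y = +/-45 mm: a post lies along the cradle's x on both bearers. Origin on the table under the centre.
- seat_left (a point): Where the middle of a post's axis comes to rest in the groove on the cradle's +y side, 54.6 mm above the table; axes as the cradle's.
- seat_right (a point): The same for the groove on the cradle's -y side.
- chock_place (a point): Where the chock's origin comes to rest when it bridges both posts at mid-length: centre of the cradle, 62.3 mm above the table; the chock's x then lies along the cradle's y (either way round).
- square_bar: Bystander: dark steel square bar 24 x 120 x 24 mm, loose. Origin at the centre of its underside.
- mug: Bystander: glass mug, 76 mm wide, 85 mm tall, loose. Origin at the centre of its foot.
- caddy: Bystander: white ceramic tea jar with a dark wooden lid, 72 mm wide, 90 mm tall, loose. Origin at the centre of its foot.
There are look-alikes about, which are no part of the job. Leave any blue or turquoise look-alike of the post_2 alone.

How it is judged:
By the outcome, as a careful person would: the job done as asked, in the order asked, and still so for the second after the job is handed in, with the robot touching nothing.
It also fails if it takes over 72 s, if anything falls off the work surface, if the arm or the gripper's body presses on something with over 40 N, if the wrist force passes 120 N, or if a joint passes its speed limit or range.

### The arm

A 6-joint arm with a two-finger parallel gripper is mounted at the origin on the work surface. World frame = base frame: x ahead of the robot, y to its left, z up, the work surface at z = 0. Lengths are in m, angles in rad, forces in N, time in s.
With the tool pointing down it reaches from about 0.35 to 0.975 m from the base axis. Payload 4.9 kg.
Tool frame: the origin (TCP) lies at the very end of the fingers, on their centre line; the grasp point (between the pads) lies 19 mm behind it (pinch_z is the distance from the TCP to the grasp point, in m); z points along the fingers, y is the line along which they close (so a half turn about z gives the same grasp; the last joint's range is limited). The gripper opens to 85 mm and grips with 20 to 120 N. Pads are 22 mm wide; open, the fingers measure 114 mm over their backs; the gripper's body (76 mm by 85 mm) begins 54 mm behind the grasp point. The pads swing forward as they close: fully open they stand 13 mm farther back than shut.
Start: joints at [1.1, 0.053, 1.613, -0, 1.476, -0.119], TCP at [0.215, 0.587, 0.208] pointing down, gripper open.
Joint ranges: [-3.01, 3.01], [-1.01, 2.22], [0.06, 2.58], [-1.02, 4.17], [0.09, 2.62], [-3.14, 3.14]. Speed limits (rad/s): [2.57, 2.57, 3.14, 3.14, 3.14, 3.14].

### API

Orientations are given as a unit quaternion [w, x, y, z].
In Python, from plant import * gives the robot as it stands. The module is installed in compiled form; this text tells all that it offers.
- The arm moves only by the tool play_rows, never from a script. Its arguments are lists of equal length, an entry for each row: "linear": the shift along the world's x, y, z in m, a list of three; "turn": the turn about the world's z in degrees. A call has 1 to 8 rows; each row shifts and turns the commanded pose from where the row before left it; what a row does not reach is not made up. A row lasts 1/8 s, in which the tool goes at most 62.5 mm and 10.7 degrees, less where a joint would pass 70% of its speed; a pose out of reach is approached as far as the arm can. A call is refused whole if a number of a shift passes 0.0625 or a number of a turn 10.7, either way. A call with a gripper value outside its range is refused whole. "hand" is the finger opening in m, from 0 to 0.0854, set as the call begins (left out, the last holds). The fingers move at their own pace and stop on an object; the grip force is fixed at half the most. Time passes only in rows, so rows that do not move let the fingers close. It gives the time, the measured TCP pose, the force, the opening and the grip force at its end, in the units of the state.
- state(): the state, without advancing time (a new reading comes with each control period).
- grab_frame(name): name is "scene" or "top" or "wrist"; returns the picture (420x560x3 uint8, red, green, blue); there is no depth.
- camera_info(name): a dict with "camera_matrix" (3x3 intrinsics, pixels), "origin" and "attitude" of the camera in the world; the wrist camera has in their place "mount" (4x4, takes a point from camera to tool coordinates, whose origin is the TCP and whose axes are the flange's). Camera axes: x right, y down, z forward; pixel columns grow to the right and rows downward; lengths in m; the calibration is good to about 2 mm. A picture is of the moment at which its call begins: read the wrist's pose just before it. camera_info takes no time and is no camera call.
- job_done(): hands the job in; it is judged then, once.
Trained networks look in the newest picture that a camera, given by its name, has taken for a name from the list of things; names that differ only in an ending like _2 or _b are one class to them, and where a whole thing is asked for, a point or a joint stands for the part that bears it (a point fixed in the world has none). Each returns a list of dicts, best first, with "p" (0 to 1); they miss things now and then, are a little off and sometimes report something else, mostly with a low value. They report only what shows in the picture. A call takes as long as a camera call. They do not tell look-alikes from the thing itself.
- trace(camera, thing): "region" (420x560 bool, what is visible of it) and "location" ([column, row] in pixels, amid what is visible of it).
The state is a dict: "time": time; "joint_pos": joint angles; "joint_vel": joint speeds; "joint_efforts": joint torques, N m; "tool_pos": TCP position; "tool_rot": TCP orientation; "contact_force": force on the tool from outside, world axes, zero at the start; "ft_torque": the same for the moment, N m; "gripper_width": opening from 0.0 (shut) to 1.0 (fully open); "grasp_force": force on a finger pad.
Only numpy, scipy, OpenCV 4.12 (cv2) and the standard library are available. Lean on these libraries where they do the work, as an engineer would, in place of code of your own. Each camera call takes 0.05 s, during which the arm holds its last target. There are 200 camera calls.

## Working session

There is one attempt and no reset: what is moved stays moved. The work goes in short steps, Python scripts to look and compute and a tool call to move; the robot and the scene stay as the last step left them, time stands still between calls to the robot, and variables do not carry over. Pictures are saved under pics/ and viewed, at most 10 in all, crops included, and the job is handed in when it is done.

Besides the shell and the picture viewer there is one more tool, called after "Call:" as a command line: name --pt "numbers of a row" for each row, then --argument value for the rest. play_rows: Moves the arm, as the interface text tells. Its arguments: {"type":"object","properties":{"linear":{"type":"array","items":{"type":"array","items":{"type":"number"}}},"turn":{"type":"array","items":{"type":"number"}},"hand":{"type":"number"}},"required":["linear","turn"]}

```bash
mkdir -p pics
cat > h.py <<'E'
from plant import *
import numpy as np, cv2
from scipy.spatial.transform import Rotation as R
def cam(name):
    c=camera_info(name); K=np.array(c["camera_matrix"])
    if "mount" in c:
        s=state(); q=s["tool_rot"]; T=np.eye(4); T[:3,:3]=R.from_quat([q[1],q[2],q[3],q[0]]).as_matrix(); T[:3,3]=s["tool_pos"]
        M=T@np.array(c["mount"]); return K,M[:3,3],M[:3,:3]
    a=np.array(c["attitude"])
    Rm=a if a.shape==(3,3) else R.from_quat([a[1],a[2],a[3],a[0]]).as_matrix()
    return K,np.array(c["origin"]),Rm
def px2w(name,uv,z,C=None):
    K,o,Rm=C or cam(name); uv=np.atleast_2d(uv).astype(float)
    d=(Rm@np.linalg.inv(K)@np.c_[uv,np.ones(len(uv))].T).T
    return o+d*((z-o[2])/d[:,2])[:,None]
def w2px(name,p,C=None):
    K,o,Rm=C or cam(name); q=(K@Rm.T@(np.atleast_2d(p)-o).T).T
    return q[:,:2]/q[:,2:]
def save(img,f): cv2.imwrite("pics/"+f,cv2.cvtColor(img,cv2.COLOR_RGB2BGR))
E
python3 - <<'E'
from h import *
for n in ("top","scene"):
    im=grab_frame(n); save(im,n+"0.png"); print(n,camera_info(n))
    for t in ("post_1","chock","cradle","square_bar"):
        for d in trace(n,t):
            ys,xs=np.nonzero(d["region"]); r=cv2.minAreaRect(np.c_[xs,ys].astype(np.float32))
            print(t,round(d["p"],2),np.round(d["location"]),np.round(np.concatenate([r[0],r[1],[r[2]]]),1), im[d["region"]].mean(0).round(), px2w(n,[r[0]],0.016)[0].round(3))
print(state())
E
```

```text
top {'camera_matrix': array([[483.7064356 ,   0.        , 280.9693472 ],
       [  0.        , 483.7064356 , 206.60605273],
       [  0.        ,   0.        ,   1.        ]]), 'origin': array([ 0.33731746, -0.04711086,  1.53092647]), 'attitude': array([ 0.06307298, -0.70388114,  0.70467823, -0.06325926])}
post_1 0.94 [436. 258.] [439.  258.2  67.6  11.2  61.8] [21. 89. 87.] [ 0.447 -0.541  0.016]
post_1 0.9 [334. 242.] [334.6 239.1  64.5  10.1  84.3] [49. 50. 53.] [ 0.507 -0.216  0.016]
post_1 0.87 [378. 165.] [375.6 166.6  12.   63.5  80.1] [ 29.  53. 105.] [ 0.742 -0.354  0.016]
post_1 0.69 [378. 248.] [378.7 247.9  10.5  65.1  13.1] [47. 48. 50.] [ 0.479 -0.354  0.016]
chock 0.94 [297. 243.] [296.7 243.8  45.2  12.7  80.5] [111.  75.  45.] [ 0.493 -0.097  0.016]
cradle 0.56 [208. 218.] [207. 216.  54.  62.  90.] [113.  99.  67.] [0.581 0.187 0.016]
cradle 0.23 [378. 247.] [378.9 247.7  10.9  65.5  13.5] [48. 49. 51.] [ 0.48  -0.355  0.016]
square_bar 0.88 [309. 168.] [308.7 164.9   8.7  37.1  84. ] [54. 55. 57.] [ 0.748 -0.137  0.016]
scene {'camera_matrix': array([[495.78744823,
[... 1051 characters left out ...]
0001961e+00,  5.27218172e-02,  1.61293363e+00,  1.90935381e-05,
        1.47600253e+00, -1.19030904e-01]), 'joint_vel': array([-4.43504065e-04, -2.12227208e-03, -2.23044556e-05,  1.00058456e-04,
       -2.18063436e-03, -1.35894646e-04]), 'joint_efforts': array([-6.74274452e-04, -3.93215883e+01, -3.70029223e+01, -1.57174818e-04,
        1.38941657e-03, -4.82132776e-06]), 'tool_pos': array([0.21533215, 0.58669708, 0.20826992]), 'tool_rot': array([-1.85868667e-05,  1.74968535e-01,  9.84574025e-01, -2.84901333e-05]), 'contact_force': array([-0.14673494,  0.09618514, -0.42508216]), 'ft_torque': array([-0.04478607,  0.0554303 , -0.01148363]), 'grasp_force': 0.0, 'gripper_width': 1.002694439503757}
```

View pics/top0.png

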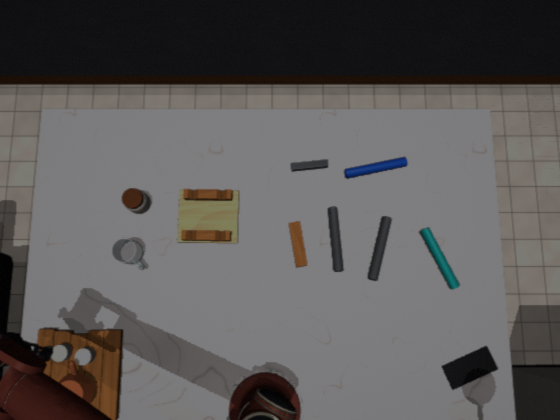

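View pics/scene0.png

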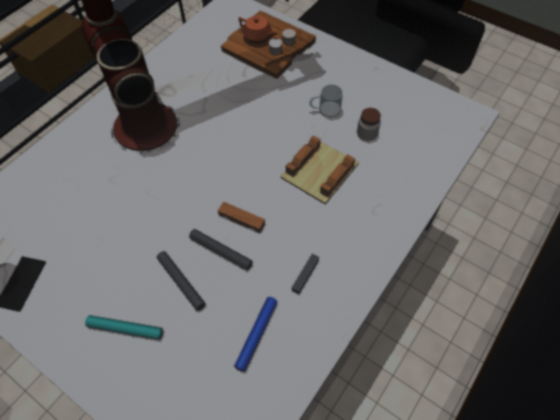

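Candidates for post in the top image: (335,239) dark, (379,248) dark, (376,167) blue, (439,258) turquoise. The two dark ones match the dark steel posts with black ends, and the other two are look-alikes. The chock is at (298,244), the square bar at (309,165) and the cradle at (208,216). An enlarged crop will confirm this.

Run:
```python
from h import *
im=grab_frame("top"); save(cv2.resize(im[140:300,280:470],None,fx=4,fy=3.7,interpolation=cv2.INTER_CUBIC)[:592],"crop1.png")
for n in ("top","scene"):
    if n=="scene": grab_frame(n)
    for t,z in (("post_1",.018),("chock",.02),("cradle",.02),("mug",.03),("caddy",.03)):
        for d in trace(n,t):
            if d["p"]<.5: continue
            ys,xs=np.nonzero(d["region"]); w=px2w(n,np.c_[xs,ys],z)[:,:2]*1000
            r=cv2.minAreaRect(w.astype(np.float32)); b=cv2.boxPoints(r)
            e=max(b[1]-b[0],b[2]-b[1],key=np.linalg.norm)
            print(n,t,np.round(d["location"]),"c",np.round(r[0]),"size",np.round(r[1]),"ang",round(np.degrees(np.arctan2(e[1],e[0])),1))
K,o,Rm=cam("wrist"); print("wrist view centre",px2w("wrist",[[280,210]],0),o,K[0,0]); print(camera_info("wrist")["mount"])
```

```text
top post_1 [374. 166.] c [ 741. -351.] size [ 36. 209.] ang -77.6
top post_1 [378. 248.] c [ 480. -354.] size [ 33. 203.] ang -16.1
top post_1 [440. 257.] c [ 450. -540.] size [204.  37.] ang 26.1
top post_1 [334. 240.] c [ 510. -216.] size [200.  34.] ang 5.5
top chock [299. 244.] c [494. -97.] size [143.  38.] ang 8.3
top cradle [208. 217.] c [584. 185.] size [191. 173.] ang 89.1
top mug [137. 199.] c [631. 412.] size [95. 72.] ang 46.8
top mug [126. 253.] c [468. 425.] size [115.  77.] ang 72.8
top caddy [135. 197.] c [629. 413.] size [96. 74.] ang 63.5
scene post_1 [221. 251.] c [ 511. -222.] size [213.  38.] ang 4.5
scene post_1 [256. 336.] c [ 742. -356.] size [ 34. 207.] ang -77.6
scene post_1 [178. 282.] c [ 482. -359.] size [ 34. 214.] ang -15.1
scene post_1 [125. 322.] c [ 451. -546.] size [211.  34.] ang 25.7
scene post_1 [243. 215.] c [ 494. -104.] size [148.  47.] ang 8.3
scene chock [240. 215.] c [ 498. -105.] size [144.  51.] ang 11.0
scene chock [319. 169.] c [585. 176.] size [204. 184.] ang 89.8
scene cradle [320. 169.] c [584. 176.] size [200. 183.] ang 89.1
scene mug [331. 103.] c [464. 433.] size [142. 115.] ang 85.7
scene caddy [367. 125.] c [622. 416.] size [ 70. 143.] ang -66.0
wrist view centre [[0.25585683 0.57289964 0.        ]] [0.13627611 0.61461114 0.37338659] 315.91402398467386
[[ 1.07512074e-03 -9.46174894e-01 -3.23654004e-01  8.38621206e-02]
 [ 9.99998841e-01  6.68335356e-04  1.36799592e-03 -1.05064537e-03]
 [-1.07805398e-03 -3.23655100e-01  9.46174516e-01 -1.65085875e-01]
 [ 0.00000000e+00  0.00000000e+00  0.00000000e+00  1.00000000e+00]]
```

View pics/crop1.png

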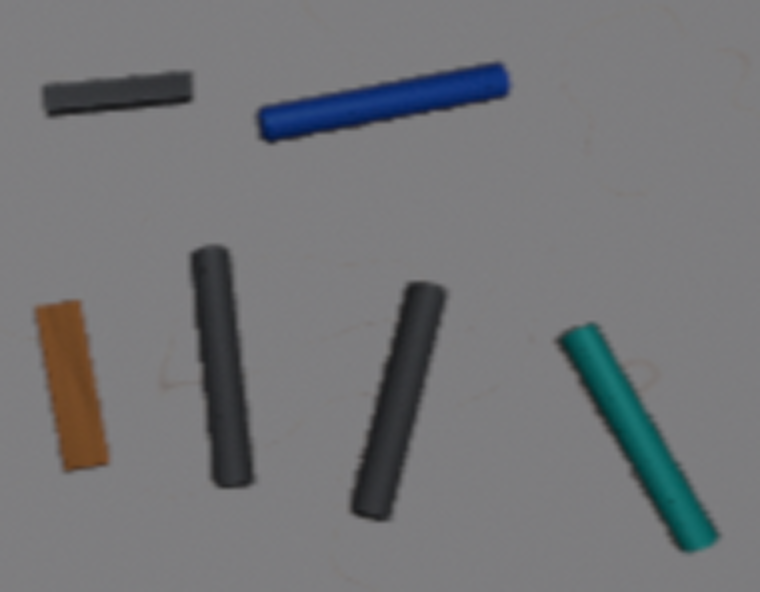

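The crop confirms it: the two grey-black tubes at crop pixels (222,365) and (400,400) are the posts, and the blue and turquoise ones are look-alikes. I'll look at the cradle on the way over.

Call:
play_rows --pt "0.036 -0.046 0.01" --pt "0.036 -0.046 0.01" --pt "0.036 -0.046 0.01" --pt "0.036 -0.046 0.01" --pt "0.036 -0.046 0.01" --pt "0.036 -0.046 0.01" --pt "0.036 -0.046 0.01" --pt "0.036 -0.046 0.01" --turn '[2.5,2.5,2.5,2.5,2.5,2.5,2.5,2.5]'

```text
time: 2.1
tool_pos: [0.5043, 0.217, 0.2889]
tool_rot: [0.0, 0.001, 1.0, 0.0]
contact_force: [0.0, 0.3, -0.6]
gripper_width: 1.003
grasp_force: 0.0
```

Call:
play_rows --pt "0.02 -0.01 0.02" --pt "0 0 0" --turn '[0,0]'

```text
time: 2.35
tool_pos: [0.5249, 0.2078, 0.31]
tool_rot: [0.001, 0.003, 1.0, 0.0]
contact_force: [-0.5, 1.4, -1.0]
gripper_width: 0.997
grasp_force: 0.0
```

Run:
```python
from h import *
s=state(); print(s["tool_pos"],s["tool_rot"],s["time"])
C=cam("wrist"); im=grab_frame("wrist"); 
def box(c,a,z,hx,hy):
    a=np.radians(a); X=np.array([[i*hx,j*hy] for i,j in((1,1),(1,-1),(-1,-1),(-1,1))]); Q=np.array([[np.cos(a),-np.sin(a)],[np.sin(a),np.cos(a)]])
    return np.c_[X@Q.T+c,[z]*4]
for d in trace("wrist","cradle"):
    ys,xs=np.nonzero(d["region"]); print(d["p"],d["location"])
np.save("im.npy",im)
for z,hx,hy,off in((.012,.085,.095,0),(.048,.015,.075,.065),(.048,.015,.075,-.065)):
    p=w2px("wrist",box(np.array([.584+off,.181]),-.5,z,hx,hy),C).round().astype(np.int32)
    cv2.polylines(im,[p],True,(0,255,0),1)
save(im,"w1.png")
```

```text
[0.52493289 0.20784094 0.31000788] [1.38428199e-03 2.62515407e-03 9.99995516e-01 4.00286383e-04] 2.35
0.95 [263.7, 196.9]
```

View pics/w1.png

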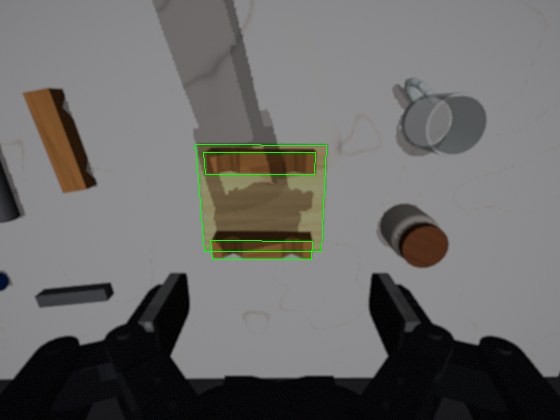

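The overlay from the first estimate lies on the cradle (board corners about (197,145) to (322,250)). I'll refine cradle, posts and chock by silhouette fit.

```bash
cat > fit.py <<'E'
from h import *
from scipy.optimize import minimize
def bx(x0,x1,y0,y1,z0,z1): return np.array([[x,y,z] for x in(x0,x1) for y in(y0,y1) for z in(z0,z1)])
def cyl(l,r,zc): return np.array([[x,r*np.cos(t),zc+r*np.sin(t)] for x in(-l,l) for t in np.linspace(0,6.28,24)])
M={"cradle":[bx(-.085,.085,-.095,.095,0,.012)]+[bx(s*.065-.015,s*.065+.015,-.075,.075,.012,.048) for s in(1,-1)],
   "chock":[bx(-.07,.07,-.018,.018,0,.03)],"post_1":[cyl(.102,.016,.016)]}
def sil(parts,p,name,C,dz=0):
    a=p[2]; Q=np.array([[np.cos(a),-np.sin(a),0],[np.sin(a),np.cos(a),0],[0,0,1]]); m=np.zeros((420*4,560*4),np.uint8)
    for P in parts:
        h=cv2.convexHull(w2px(name,P@Q.T+[p[0],p[1],dz],C).astype(np.float32)); cv2.fillConvexPoly(m,((h*4+1.5)*16).round().astype(np.int32),255,shift=4)
    return cv2.resize(m,(560,420),interpolation=cv2.INTER_AREA)/255.
def fit(thing,views,x0,dz=0):
    "views: list of (name,C,region)"
    f=lambda p: sum(np.abs(sil(M[thing],p,n,C,dz)-r).sum()/r.sum() for n,C,r in views)
    x0=np.array(x0,float); S=x0+np.array([[0,0,0],[.01,0,0],[0,.01,0],[0,0,.06]])
    r=minimize(f,x0,method="Nelder-Mead",options=dict(initial_simplex=S,xatol=2e-4,fatol=1e-4)); return r.x,r.fun/len(views)
def near(name,thing,xy,z=.02,C=None):
    C=C or cam(name); u=w2px(name,[[*xy,z]],C)[0]
    D=[d for d in trace(name,thing) if np.hypot(*(np.array(d["location"])-u))<25]
    return (name,C,D[0]["region"]) if D else None
E
python3 - <<'E'
from fit import *
out=[]
for n in("wrist","top","scene"):
    C=cam(n); grab_frame(n)
    out.append({k:near(n,t,xy,C=C) for k,t,xy in(("cradle","cradle",(.584,.181)),)+((("A","post_1",(.51,-.219)),("B","post_1",(.481,-.356)),("chock","chock",(.495,-.1))) if n!="wrist" else (("chock","chock",(.495,-.1)),))})
for k,t,x0 in(("cradle","cradle",(.584,.181,0)),("A","post_1",(.51,-.219,.09)),("B","post_1",(.481,-.356,-.27)),("chock","chock",(.495,-.1,.145))):
    V=[o[k] for o in out if o.get(k)]
    for v in [V]+[[x] for x in V]:
        p,e=fit(t,v,x0); print(k,[x[0] for x in v],p[:2].round(4),np.degrees(p[2]).round(1),round(e,3))
E
```

```text
cradle ['wrist', 'top'] [0.5829 0.1821] -0.5 0.156
cradle ['wrist'] [0.5826 0.1821] -0.4 0.021
cradle ['top'] [0.5828 0.1814] -0.2 0.29
A ['top', 'scene'] [ 0.5084 -0.2189] 4.3 0.178
A ['top'] [ 0.5088 -0.2162] 4.3 0.142
A ['scene'] [ 0.5093 -0.2208] 4.5 0.076
B ['top', 'scene'] [ 0.4809 -0.3575] -15.4 0.171
B ['top'] [ 0.4809 -0.3551] -15.8 0.186
B ['scene'] [ 0.4814 -0.359 ] -14.8 0.063
chock ['wrist', 'top', 'scene'] [ 0.4932 -0.1013] 8.5 0.122
chock ['wrist'] [ 0.493  -0.1021] 9.3 0.049
chock ['top'] [ 0.4916 -0.098 ] 9.3 0.112
chock ['scene'] [ 0.4941 -0.1027] 9.1 0.062
```

Call:
play_rows --pt "-0.002 -0.0534 -0.014" --pt "-0.002 -0.0534 -0.014" --pt "-0.002 -0.0534 -0.014" --pt "-0.002 -0.0534 -0.014" --pt "-0.002 -0.0534 -0.014" --pt "-0.002 -0.0534 -0.014" --pt "-0.002 -0.0534 -0.014" --pt "-0.002 -0.0534 -0.014" --turn '[0.5,0.5,0.5,0.5,0.5,0.5,0.5,0.5]'

```text
time: 4.1
tool_pos: [0.5071, -0.2204, 0.1961]
tool_rot: [0.0, -0.034, 0.999, -0.0]
contact_force: [-0.2, 0.2, -0.1]
gripper_width: 0.998
grasp_force: 0.0
```

Call:
play_rows --pt "0 0 0" --pt "0 0 0" --turn '[0,0]'

```text
time: 4.35
tool_pos: [0.5074, -0.2184, 0.1964]
tool_rot: [0.0, -0.033, 0.999, 0.0]
contact_force: [-0.3, -0.2, 0.2]
gripper_width: 1.002
grasp_force: 0.0
```

```bash
cat > look.py <<'E'
from fit import *
def look(*items):
    s=state(); q=s["tool_rot"]; print("tcp",s["tool_pos"].round(4),"yaw",round(np.degrees(2*np.arctan2(q[2],q[1])),2),"t",s["time"])
    C=cam("wrist"); im=grab_frame("wrist")
    for t,x0,dz in items:
        D=near("wrist",t,x0[:2],.02+dz,C)
        if D is None: print(t,"none"); continue
        p,e=fit(t,[D],x0,dz); print(t,p[:2].round(4),np.degrees(p[2]).round(1),round(e,3))
    return im
E
python3 - <<'E'
from look import *
look(("post_1",(.509,-.219,.075),0),("post_1",(.481,-.357,-.27),0),("chock",(.493,-.101,.15),0))
E
```

```text
tcp [ 0.5074 -0.2184  0.1964] yaw 183.81 t 4.35
post_1 [ 0.5096 -0.2209] 4.4 0.058
post_1 [ 0.4803 -0.3587] -15.4 0.037
chock [ 0.4926 -0.1027] 9.2 0.037
```

Call:
play_rows --pt "0.002 -0.002 -0.055" --pt "0 0 -0.055" --pt "0 0 -0.055" --pt "0 0 -0.014" --pt "0 0 -0.012" --pt "0 0 0" --turn '[0.5,0,0,0,0,0]' --hand 0.0854

```text
time: 5.3
tool_pos: [0.5104, -0.2209, 0.0067]
tool_rot: [0.001, -0.038, 0.999, -0.001]
contact_force: [0.7, -0.6, 0.9]
gripper_width: 1.001
grasp_force: 0.0
```

Call:
play_rows --pt "0 0 0" --pt "0 0 0" --pt "0 0 0" --pt "0 0 0" --pt "0 0 0" --pt "0 0 0" --turn '[0,0,0,0,0,0]' --hand 0.02

```text
time: 6.05
tool_pos: [0.5096, -0.2205, 0.0056]
tool_rot: [0.0, -0.038, 0.999, -0.0]
contact_force: [-0.2, 0.9, 1.7]
gripper_width: 0.232
grasp_force: 1.1
```

Run:
```python
from look import *
im=look(("post_1",(.509,-.219,.075),0)); save(im,"w2.png"); print(state()["gripper_width"],state()["grasp_force"])
```

```text
tcp [ 0.5096 -0.2205  0.0056] yaw 184.34 t 6.05
post_1 none
0.23594884669796928 1.2198982760310173
```

View pics/w2.png

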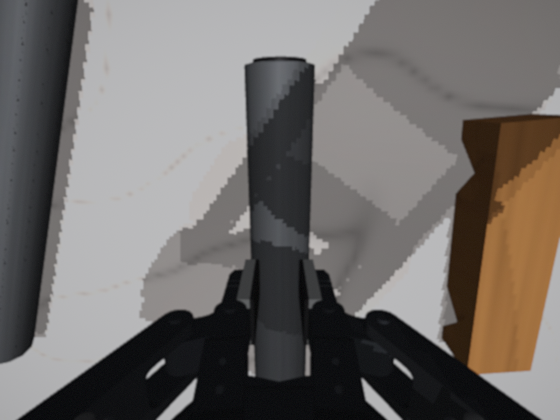

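The post stands between the pads (column 280), but the grip is light, so I'll close fully.

Call:
play_rows --pt "0 0 0" --pt "0 0 0" --pt "0 0 0" --pt "0 0 0" --turn '[0,0,0,0]' --hand 0

```text
time: 6.65
tool_pos: [0.5119, -0.2224, 0.0088]
tool_rot: [0.002, -0.038, 0.999, -0.002]
contact_force: [-1.0, -0.6, 12.9]
gripper_width: -0.0
grasp_force: 6.7
```

Run:
```python
from look import *
im=grab_frame("wrist"); im2=grab_frame("scene"); c=cv2.resize(im2[200:300,160:280],(504,420)); save(cv2.resize(np.hstack([im,c]),(800,316)),"w3.png"); print(state()["gripper_width"],state()["grasp_force"])
```

```text
0.0009241647329009433 6.700776144862175
```

View pics/w3.png

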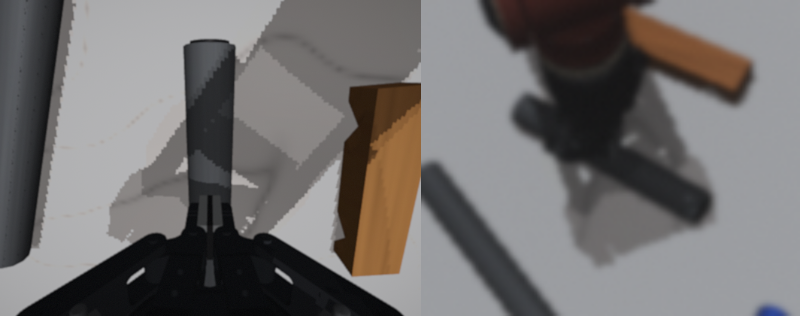

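Run:
```python
from look import *
im=grab_frame("wrist"); im=cv2.convertScaleAbs(im[220:420,150:410],alpha=2.5,beta=20); save(cv2.resize(im,(780,600),interpolation=cv2.INTER_CUBIC),"w4.png")
print(w2px("wrist",[state()["tool_pos"],state()["tool_pos"]+[0,0,.019],state()["tool_pos"]+[0,0,.03]]).round())
```

```text
[[280. 256.]
 [280. 273.]
 [280. 284.]]
```

View pics/w4.png

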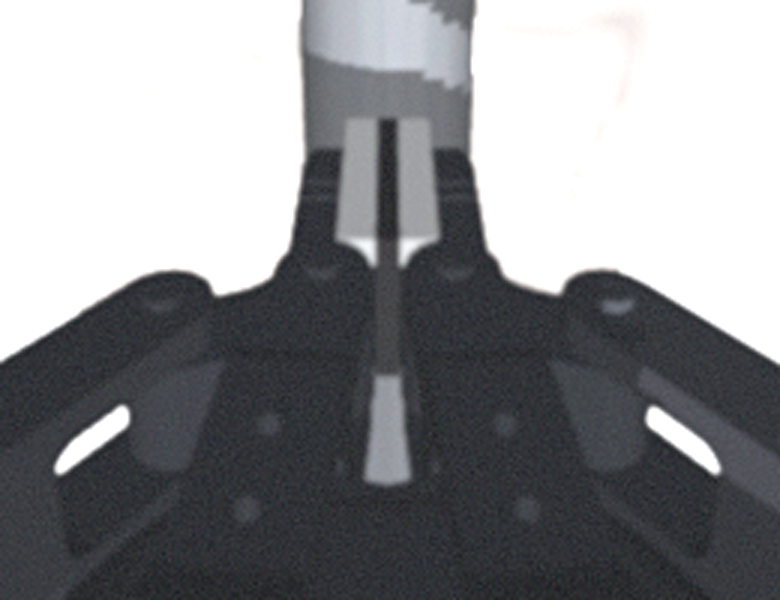

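The closed pads (columns 265–295, ending at row ~259) seem to sit at the top of the post instead of around it. I'll open, rise and close in free air to find where the tips really are.

Call:
play_rows --pt "0 0 0" --pt "0 0 0" --pt "0 0 0" --pt "0 0 0" --pt "0 0 0.05" --pt "0 0 0.05" --turn '[0,0,0,0,0,0]' --hand 0.0854

```text
time: 7.55
tool_pos: [0.5083, -0.2199, 0.105]
tool_rot: [-0.001, -0.038, 0.999, 0.001]
contact_force: [0.8, -0.1, -0.5]
gripper_width: 0.998
grasp_force: 0.0
```

Call:
play_rows --pt "0 0 0" --pt "0 0 0" --pt "0 0 0" --pt "0 0 0" --pt "0 0 0" --pt "0 0 0" --turn '[0,0,0,0,0,0]' --hand 0.032

```text
time: 8.3
tool_pos: [0.5092, -0.2204, 0.1049]
tool_rot: [-0.0, -0.038, 0.999, 0.0]
contact_force: [1.3, -0.0, 0.3]
gripper_width: 0.376
grasp_force: 0.0
```

Run:
```python
from look import *
im=look(("post_1",(.509,-.219,.075),0)); s=state(); print(s["gripper_width"])
t=s["tool_pos"]; 
im=cv2.convertScaleAbs(im,alpha=2,beta=10)
for dz in (0,.02):
  for sx in(-.011,.011):
    for sy in (-.016,.016):
      u=w2px("wrist",[t+[sx,sy,dz]])[0]; cv2.circle(im,tuple(int(v) for v in u.round()),2,(255,0,0) if dz==0 else (0,255,0),-1)
save(cv2.resize(im[200:400,150:410],(780,600),interpolation=cv2.INTER_CUBIC),"w5.png")
```

```text
tcp [ 0.5092 -0.2204  0.1049] yaw 184.34 t 8.3
post_1 [ 0.5086 -0.2133] 4.5 0.05
0.37724635551974456
```

View pics/w5.png

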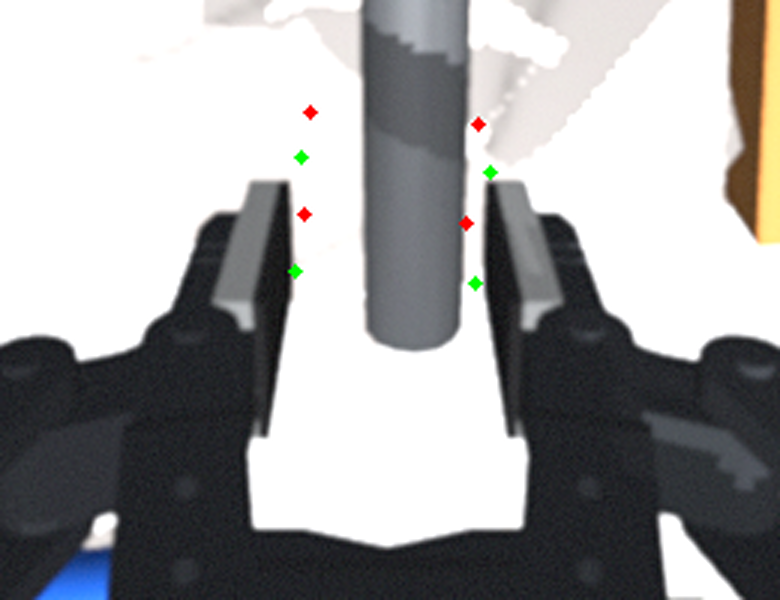

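The pads end about 23 mm behind the nominal TCP: the visible tips at row 183 lie below the projected TCP corners (red), beyond the +20 mm marks (green). The post has also shifted 7 mm to y=-0.213. I'll go lower, watching the force.

Call:
play_rows --pt "0 0.007 -0.03" --pt "0 0 -0.04" --pt "0 0 -0.03" --pt "0 0 -0.008" --pt "0 0 -0.003" --turn '[0,0,0,0,0]' --hand 0.07

```text
time: 9.02
tool_pos: [0.5097, -0.2137, -0.0053]
tool_rot: [0.0, -0.038, 0.999, -0.0]
contact_force: [0.1, 0.2, -0.0]
gripper_width: 0.821
grasp_force: 0.0
```

Call:
play_rows --pt "0 0 -0.005" --pt "0 0 0" --turn '[0,0]'

```text
time: 9.28
tool_pos: [0.5099, -0.2138, -0.0099]
tool_rot: [0.001, -0.038, 0.999, -0.0]
contact_force: [-0.1, -0.2, -0.1]
gripper_width: 0.819
grasp_force: 0.0
```

No contact below nominal table height, which confirms the offset. I'll continue and close.

Call:
play_rows --pt "0 0 -0.004" --pt "0 0 -0.003" --pt "0 0 0" --turn '[0,0,0]'

```text
time: 9.65
tool_pos: [0.5091, -0.2134, -0.0181]
tool_rot: [-0.0, -0.038, 0.999, 0.0]
contact_force: [0.3, 0.1, 0.3]
gripper_width: 0.823
grasp_force: 0.0
```

Call:
play_rows --pt "0 0 0" --pt "0 0 0" --pt "0 0 0" --pt "0 0 0" --pt "0 0 0" --pt "0 0 0" --turn '[0,0,0,0,0,0]' --hand 0

```text
time: 10.4
tool_pos: [0.5097, -0.2137, -0.0173]
tool_rot: [0.0, -0.038, 0.999, -0.0]
contact_force: [-0.6, 0.4, 3.9]
gripper_width: 0.353
grasp_force: 59.8
```

Gripped at 60 N. Lift and carry to the left groove.

Call:
play_rows --pt "0 0 0.02" --pt "0 0 0.05" --pt "0 0 0.05" --turn '[0,0,0]'

```text
time: 10.78
tool_pos: [0.5082, -0.2129, 0.103]
tool_rot: [-0.001, -0.038, 0.999, 0.001]
contact_force: [0.6, -0.9, -3.5]
gripper_width: 0.351
grasp_force: 59.8
```

Call:
play_rows --pt "0.009 0.055 0" --pt "0.009 0.055 0" --pt "0.009 0.055 0" --pt "0.009 0.055 0" --pt "0.009 0.055 0" --pt "0.009 0.055 0" --pt "0.009 0.055 0" --pt "0.009 0.055 0" --turn '[-0.6,-0.6,-0.6,-0.6,-0.6,-0.6,-0.6,0]'

```text
time: 11.78
tool_pos: [0.5807, 0.2282, 0.1023]
tool_rot: [-0.0, -0.001, 1.0, -0.0]
contact_force: [1.4, -0.2, -2.6]
gripper_width: 0.352
grasp_force: 60.1
```

Call:
play_rows --pt "0 0 0" --pt "0 0 0" --turn '[-0.5,0]'

```text
time: 12.02
tool_pos: [0.5806, 0.2264, 0.1019]
tool_rot: [-0.001, 0.003, 1.0, -0.0]
contact_force: [0.7, -0.6, -2.8]
gripper_width: 0.355
grasp_force: 60.5
```

Run:
```python
from look import *
z=state()["tool_pos"][2]; x,y=state()["tool_pos"][:2]
im=look(("cradle",(.5828,.182,0),0)); s=state(); print(s["gripper_width"],s["grasp_force"])
im=cv2.convertScaleAbs(im,alpha=1.6,beta=10)
# expected post outline
for p in [(x-.001,y,0.)]:
    m=(sil(M["post_1"],p,"wrist",None,z+.0333-.016)>.5).astype(np.uint8); cv2.drawContours(im,cv2.findContours(m,0,2)[0],-1,(255,0,0),1)
m=(sil(M["cradle"],(.5828,.182,-.007),"wrist",None)>.5).astype(np.uint8); cv2.drawContours(im,cv2.findContours(m,0,2)[0],-1,(0,255,0),1)
save(im,"w6.png")
```

```text
tcp [0.5806 0.2264 0.1019] yaw 179.69 t 12.025
cradle none
0.351853705093628 60.48728942871094
```

View pics/w6.png

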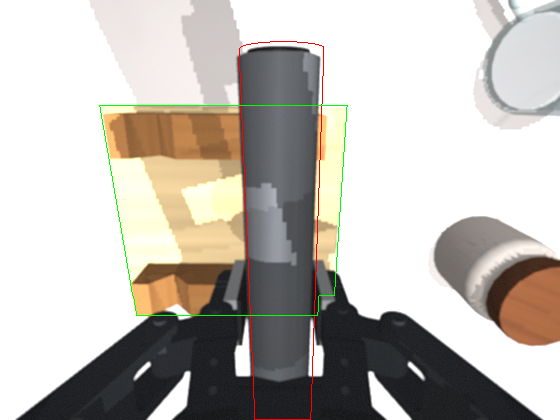

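The picture shows the cradle (green outline) and the post (red) as expected: the post end at row 49 means it is centred within about 2 mm. Lowering.

Call:
play_rows --pt "0 0.0005 -0.025" --pt "0 0 -0.025" --pt "0 0 -0.015" --pt "0 0 -0.007" --pt "0 0 -0.003" --pt "0 0 -0.002" --pt "0 0 0" --turn '[0,0,0,0,0,0,0]'

```text
time: 13.0
tool_pos: [0.5818, 0.2272, 0.0259]
tool_rot: [0.0, 0.003, 1.0, 0.0]
contact_force: [0.3, 0.8, -3.0]
gripper_width: 0.352
grasp_force: 60.5
```

Call:
play_rows --pt "0 0 -0.0015" --pt "0 0 -0.0015" --pt "0 0 0" --turn '[0,0,0]'

```text
time: 13.38
tool_pos: [0.5815, 0.2272, 0.0225]
tool_rot: [0.0, 0.003, 1.0, 0.0]
contact_force: [1.1, 0.4, -2.7]
gripper_width: 0.35
grasp_force: 60.5
```

Call:
play_rows --pt "0 0 -0.0012" --pt "0 0 0" --turn '[0,0]'

```text
time: 13.62
tool_pos: [0.5816, 0.2273, 0.0219]
tool_rot: [0.0, 0.003, 1.0, 0.0]
contact_force: [-2.2, 0.3, 3.3]
gripper_width: 0.35
grasp_force: 61.1
```

Call:
play_rows --pt "0 0 -0.001" --pt "0 0 0" --turn '[0,0]'

```text
time: 13.88
tool_pos: [0.5818, 0.2275, 0.0217]
tool_rot: [0.0, 0.003, 1.0, 0.0]
contact_force: [-4.9, 0.7, 7.0]
gripper_width: 0.36
grasp_force: 61.7
```

Call:
play_rows --pt "0 0 0" --pt "0 0 0" --pt "0 0 0" --pt "0 0 0.02" --pt "0 0 0.05" --pt "0 0 0.05" --turn '[0,0,0,0,0,0]' --hand 0.07

```text
time: 14.62
tool_pos: [0.5814, 0.227, 0.1426]
tool_rot: [0.0, 0.003, 1.0, 0.0]
contact_force: [0.5, -0.5, 1.7]
gripper_width: 0.819
grasp_force: 0.0
```

Call:
play_rows --pt "-0.01 -0.0583 0.01" --pt "-0.01 -0.0583 0.01" --pt "-0.01 -0.0583 0.01" --pt "-0.01 -0.0583 0.01" --pt "-0.01 -0.0583 0" --pt "-0.01 -0.0583 0" --pt "-0.01 -0.0583 0" --pt "-0.01 -0.0583 0" --turn '[-1.5,-1.5,-1.5,-1.5,-1.5,-1.5,-1.5,-1.5]'

```text
time: 15.62
tool_pos: [0.5011, -0.2415, 0.1821]
tool_rot: [0.001, 0.108, 0.994, -0.001]
contact_force: [0.4, -0.1, -0.8]
gripper_width: 0.822
grasp_force: 0.0
```

Call:
play_rows --pt "-0.01 -0.0583 -0.02" --pt "-0.01 -0.0583 -0.02" --pt "0 0 0" --pt "0 0 0" --turn '[-1.5,-1.5,0,0]'

```text
time: 16.12
tool_pos: [0.4816, -0.3562, 0.1412]
tool_rot: [0.001, 0.134, 0.991, -0.0]
contact_force: [0.5, 0.2, 0.7]
gripper_width: 0.823
grasp_force: 0.0
```

Run:
```python
from look import *
look(("post_1",(.4803,-.3587,-.27),0))
C=cam("top"); grab_frame("top")
D=near("top","post_1",(.582,.227),.055,C); print(D and fit("post_1",[D],(.582,.227,0),.0386))
```

```text
tcp [ 0.4816 -0.3562  0.1412] yaw 164.62 t 16.125
post_1 [ 0.4806 -0.359 ] -15.3 0.043
(array([0.58356511, 0.23225285, 0.00745729]), np.float64(0.15280941176470586))
```

Call:
play_rows --pt "-0.001 -0.003 -0.05" --pt "0 0 -0.05" --pt "0 0 -0.04" --pt "0 0 -0.01" --pt "0 0 -0.005" --pt "0 0 -0.003" --pt "0 0 0" --turn '[0,0,0,0,0,0,0]'

```text
time: 17.2
tool_pos: [0.4813, -0.3598, -0.0163]
tool_rot: [0.001, 0.134, 0.991, -0.001]
contact_force: [0.9, 0.1, -0.4]
gripper_width: 0.818
grasp_force: 0.0
```

Call:
play_rows --pt "0 0 0" --pt "0 0 0" --pt "0 0 0" --pt "0 0 0" --pt "0 0 0" --pt "0 0 0" --turn '[0,0,0,0,0,0]' --hand 0

```text
time: 17.95
tool_pos: [0.4808, -0.3594, -0.017]
tool_rot: [0.0, 0.134, 0.991, -0.0]
contact_force: [-0.8, 1.3, 5.6]
gripper_width: 0.352
grasp_force: 59.8
```

Call:
play_rows --pt "0 0 0.02" --pt "0 0 0.05" --pt "0 0 0.05" --pt "0.0113 0.055 0" --pt "0.0113 0.055 0" --pt "0.0113 0.055 0" --pt "0.0113 0.055 0" --pt "0.0113 0.055 0" --turn '[0,0,0,1.9,1.9,1.9,1.9,1.9]'

```text
time: 18.95
tool_pos: [0.5364, -0.0821, 0.1022]
tool_rot: [-0.0, 0.051, 0.999, 0.0]
contact_force: [-0.0, -0.2, -2.8]
gripper_width: 0.347
grasp_force: 60.1
```

Call:
play_rows --pt "0.0113 0.055 0" --pt "0.0113 0.055 0" --pt "0.0113 0.055 0" --pt "0.0113 0.056 0" --pt "0 0 0" --pt "0 0 0" --turn '[1.9,1.9,1.7,0,0,0]'

```text
time: 19.7
tool_pos: [0.5814, 0.137, 0.1018]
tool_rot: [-0.001, 0.003, 1.0, -0.0]
contact_force: [-0.5, -0.1, -3.3]
gripper_width: 0.351
grasp_force: 60.4
```

Run:
```python
from look import *
C=cam("wrist"); x,y,z=state()["tool_pos"]
look(("post_1",(.5825,.227,0),.0386),("post_1",(x,y,0),z+.0333-.016)); print(state()["grasp_force"])
```

```text
tcp [0.5814 0.137  0.1018] yaw 179.68 t 19.7
post_1 none
post_1 none
60.42104244232178
```

Call:
play_rows --pt "0.001 0 -0.025" --pt "0 0 -0.025" --pt "0 0 -0.015" --pt "0 0 -0.007" --pt "0 0 -0.004" --pt "0 0 -0.002" --pt "0 0 -0.001" --pt "0 0 0" --turn '[0,0,0,0,0,0,0,0]'

```text
time: 20.85
tool_pos: [0.5833, 0.1371, 0.0235]
tool_rot: [0.0, 0.003, 1.0, 0.0]
contact_force: [0.0, 0.5, -3.1]
gripper_width: 0.35
grasp_force: 60.4
```

Call:
play_rows --pt "0 0 -0.001" --pt "0 0 0" --turn '[0,0]'

```text
time: 21.1
tool_pos: [0.5834, 0.1372, 0.0225]
tool_rot: [0.0, 0.003, 1.0, 0.0]
contact_force: [0.3, 0.3, -1.8]
gripper_width: 0.346
grasp_force: 60.5
```

Call:
play_rows --pt "0 0 -0.001" --pt "0 0 0" --turn '[0,0]'

```text
time: 21.35
tool_pos: [0.5835, 0.1373, 0.0221]
tool_rot: [0.0, 0.003, 1.0, 0.0]
contact_force: [-2.8, 1.8, 3.8]
gripper_width: 0.35
grasp_force: 61.1
```

Call:
play_rows --pt "0 0 -0.001" --pt "0 0 0" --turn '[0,0]'

```text
time: 21.6
tool_pos: [0.5836, 0.1375, 0.0219]
tool_rot: [0.0, 0.003, 1.0, 0.0]
contact_force: [-4.4, 1.2, 8.9]
gripper_width: 0.352
grasp_force: 61.8
```

Call:
play_rows --pt "0 0 0" --pt "0 0 0" --pt "0 0 0" --pt "0 0 0.02" --pt "0 0 0.06" --pt "-0.02 0 0.058" --pt "-0.02 0 0.058" --pt "0 0 0" --turn '[0,0,0,0,0,0,0,0]' --hand 0.07

```text
time: 22.6
tool_pos: [0.546, 0.1376, 0.2253]
tool_rot: [0.007, 0.003, 1.0, 0.001]
contact_force: [0.5, -0.5, -0.2]
gripper_width: 0.817
grasp_force: 0.0
```

Run:
```python
from look import *
im=look(("post_1",(.5825,.227,0),.0386),("post_1",(.5825,.137,0),.0386),("chock",(.4926,-.1027,.16),0)); print(len(trace("wrist","post_1")))
for y in(.137,.227):
  m=(sil(M["post_1"],(.583,y,-.007),"wrist",None,.0386)>.5).astype(np.uint8); cv2.drawContours(im,cv2.findContours(m,0,2)[0],-1,(255,0,0),1)
save(im,"w7.png")
```

```text
tcp [0.546  0.1376 0.2253] yaw 179.67 t 22.6
post_1 [0.5803 0.2268] -0.6 0.13
post_1 [0.5826 0.1371] -0.6 0.053
chock [ 0.4931 -0.1021] 8.9 0.055
3
```

View pics/w7.png

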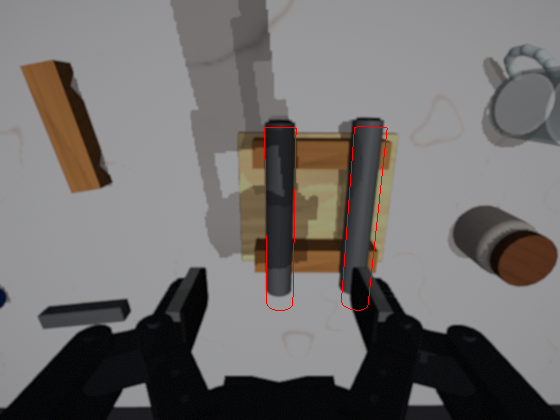

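Both posts lie parallel in the two grooves, at columns 280 and 360. Small outline offsets come from residual arm motion. The mug, jar and bar are untouched. Now the chock, at (0.493,-0.102), 9°.

Call:
play_rows --pt "-0.0104 -0.048 -0.018" --pt "-0.0104 -0.048 -0.018" --pt "-0.0104 -0.048 -0.018" --pt "-0.0104 -0.048 -0.018" --pt "-0.0104 -0.048 -0.018" --pt "0 0 0" --pt "0 0 0" --pt "0 0 0" --turn '[1.9,1.9,1.9,1.9,1.7,0,0,0]'

```text
time: 23.85
tool_pos: [0.4915, -0.1021, 0.1263]
tool_rot: [0.0, -0.079, 0.997, 0.0]
contact_force: [0.9, -0.4, 0.0]
gripper_width: 0.819
grasp_force: 0.0
```

Run:
```python
from look import *
look(("chock",(.4926,-.1027,.16),0)); print(state()["tool_rot"],state()["joint_pos"].round(2))
```

```text
tcp [ 0.4915 -0.1021  0.1263] yaw 189.03 t 23.85
chock [ 0.4921 -0.1026] 9.2 0.019
[ 3.20611344e-04 -7.88349476e-02  9.96887627e-01 -8.65766232e-05] [-0.35 -0.18  1.98  0.    1.35 -2.08]
```

Call:
play_rows --pt "0 -0.0005 -0.05" --pt "0 0 -0.05" --pt "0 0 -0.025" --pt "0 0 -0.01" --pt "0 0 -0.005" --pt "0 0 -0.002" --pt "0 0 0" --turn '[0.2,0,0,0,0,0,0]'

```text
time: 24.82
tool_pos: [0.492, -0.1038, -0.0148]
tool_rot: [0.001, -0.08, 0.997, -0.0]
contact_force: [-0.1, -0.5, -0.8]
gripper_width: 0.82
grasp_force: 0.0
```

Call:
play_rows --pt "0 0 0" --pt "0 0 0" --pt "0 0 0" --pt "0 0 0" --pt "0 0 0" --pt "0 0 0" --turn '[0,0,0,0,0,0]' --hand 0

```text
time: 25.58
tool_pos: [0.4917, -0.1038, -0.0152]
tool_rot: [0.001, -0.08, 0.997, -0.0]
contact_force: [-0.6, 0.6, 5.3]
gripper_width: 0.408
grasp_force: 61.9
```

Call:
play_rows --pt "0 0 0.02" --pt "0 0 0.05" --pt "0 0 0.06" --pt "0 0 0" --pt "0 0 0" --turn '[0,0,0,0,0]'

```text
time: 26.2
tool_pos: [0.4901, -0.1032, 0.1128]
tool_rot: [-0.001, -0.08, 0.997, 0.0]
contact_force: [0.1, 0.3, -1.6]
gripper_width: 0.41
grasp_force: 61.3
```

Run:
```python
from look import *
x,y,z=state()["tool_pos"]
look(("chock",(x,y,.16),z+.0167))
```

```text
tcp [ 0.4901 -0.1032  0.1128] yaw 189.14 t 26.2
chock none
```

Call:
play_rows --pt "0.0092 0.0286 0" --pt "0.0092 0.0286 0" --pt "0.0092 0.0286 0" --pt "0.0092 0.0286 0" --pt "0.0092 0.0286 0" --pt "0.0092 0.0286 0" --pt "0.0092 0.0286 0" --pt "0.0092 0.0286 0" --turn '[-9,-9,-9,-9,-9,-9,-9,-9]'

```text
time: 27.3
tool_pos: [0.5632, 0.1261, 0.1112]
tool_rot: [-0.002, 0.524, 0.852, -0.001]
contact_force: [0.7, -0.1, -0.8]
gripper_width: 0.406
grasp_force: 61.2
```

Call:
play_rows --pt "0.0092 0.0286 0" --pt "0.0092 0.0286 0" --pt "0 0 0" --pt "0 0 0" --pt "0 0 0" --turn '[-9,-9,-9,-0.5,0]'

```text
time: 27.92
tool_pos: [0.5822, 0.1821, 0.1125]
tool_rot: [-0.001, 0.709, 0.706, -0.001]
contact_force: [-0.2, -0.1, -1.9]
gripper_width: 0.411
grasp_force: 61.2
```

Run:
```python
from look import *
x,y,z=state()["tool_pos"]
im=look(("chock",(x,y,1.57),z+.0152),("post_1",(.5825,.227,0),.0386),("post_1",(.5825,.137,0),.0386)); print(state()["grasp_force"])
for d in trace("wrist","chock"): print(d["p"],d["location"],w2px("wrist",[[x,y,z+.03]]))
C=cam("top"); grab_frame("top")
for t,xy,dz,a in(("chock",(x,y),z+.0152,1.57),("post_1",(.5825,.227),.0386,0),("post_1",(.5825,.137),.0386,0)):
    D=near("top",t,xy,.02+dz,C); print(t,D and fit(t,[D],(*xy,a),dz))
```

```text
tcp [0.5822 0.1821 0.1125] yaw 89.74 t 27.925
chock none
post_1 none
post_1 none
61.173957735300064
0.57 [280.3, 249.2] [[278.50058597 280.00517504]]
chock (array([0.58162233, 0.18290742, 1.58866822]), np.float64(1.6678505364409915))
post_1 (array([ 0.64759388,  0.21109755, -0.2695258 ]), np.float64(12.747712418300653))
post_1 (array([ 0.58432661,  0.14137289, -0.00879309]), np.float64(0.35575777272234865))
```

Call:
play_rows --pt "0 0 -0.02" --pt "0 0 -0.02" --pt "0 0 -0.012" --pt "0 0 -0.005" --pt "0 0 -0.003" --pt "0 0 -0.002" --pt "0 0 0" --turn '[0,0,0,0,0,0,0]'

```text
time: 29.25
tool_pos: [0.5834, 0.1826, 0.0525]
tool_rot: [0.0, 0.709, 0.705, 0.0]
contact_force: [-1.3, 0.2, -1.7]
gripper_width: 0.409
grasp_force: 61.2
```

Call:
play_rows --pt "0 0 -0.001" --pt "0 0 -0.001" --pt "0 0 0" --turn '[0,0,0]'

```text
time: 29.62
tool_pos: [0.583, 0.1825, 0.0501]
tool_rot: [-0.0, 0.709, 0.705, -0.0]
contact_force: [0.7, -0.2, -1.6]
gripper_width: 0.407
grasp_force: 61.2
```

Call:
play_rows --pt "0 0 -0.001" --pt "0 0 -0.001" --pt "0 0 0" --turn '[0,0,0]'

```text
time: 30.0
tool_pos: [0.5837, 0.1832, 0.0492]
tool_rot: [0.0, 0.709, 0.705, 0.001]
contact_force: [-1.9, 2.4, 4.0]
gripper_width: 0.41
grasp_force: 61.9
```

Call:
play_rows --pt "0 0 -0.0008" --pt "0 0 0" --turn '[0,0]'

```text
time: 30.25
tool_pos: [0.5839, 0.1835, 0.0489]
tool_rot: [0.0, 0.709, 0.705, 0.001]
contact_force: [-1.6, 3.3, 6.7]
gripper_width: 0.409
grasp_force: 62.3
```

Call:
play_rows --pt "0 0 -0.0008" --pt "0 0 0" --turn '[0,0]'

```text
time: 30.5
tool_pos: [0.5842, 0.1838, 0.0486]
tool_rot: [0.0, 0.709, 0.705, 0.002]
contact_force: [-2.2, 5.0, 8.3]
gripper_width: 0.407
grasp_force: 62.5
```

Contact comes 2 mm early with a +y push, so one notch flank is touching. I'll shift +y a little and keep lowering.

Call:
play_rows --pt "0 0.001 0" --pt "0 0.001 0" --pt "0 0 0" --turn '[0,0,0]'

```text
time: 30.88
tool_pos: [0.5842, 0.1849, 0.0475]
tool_rot: [0.001, 0.709, 0.705, 0.001]
contact_force: [1.2, 2.3, 5.0]
gripper_width: 0.41
grasp_force: 61.9
```

Call:
play_rows --pt "0 0 -0.001" --pt "0 0 0" --turn '[0,0]'

```text
time: 31.12
tool_pos: [0.5843, 0.1852, 0.0471]
tool_rot: [0.0, 0.709, 0.705, 0.001]
contact_force: [0.6, 3.5, 7.6]
gripper_width: 0.407
grasp_force: 62.5
```

Call:
play_rows --pt "0 0.001 0" --pt "0 0 0" --turn '[0,0]'

```text
time: 31.38
tool_pos: [0.5843, 0.1853, 0.0471]
tool_rot: [0.001, 0.709, 0.705, 0.001]
contact_force: [-0.8, 0.9, 7.7]
gripper_width: 0.405
grasp_force: 62.5
```

Call:
play_rows --pt "0 0 -0.0005" --pt "0 0 0" --turn '[0,0]'

```text
time: 31.62
tool_pos: [0.5843, 0.1853, 0.0471]
tool_rot: [0.001, 0.709, 0.705, 0.001]
contact_force: [-1.9, -0.2, 11.1]
gripper_width: 0.411
grasp_force: 62.8
```

Seated: height 0.0471 as predicted, no side force left, and it no longer moves. Release and retreat.

Call:
play_rows --pt "0 0 0" --pt "0 0 0" --pt "0 0 0" --pt "0 0 0" --pt "0 0 0.02" --pt "0 0 0.05" --pt "0 0 0.05" --pt "0 0 0.05" --turn '[0,0,0,0,0,0,0,0]' --hand 0.065

```text
time: 32.62
tool_pos: [0.5832, 0.1855, 0.2185]
tool_rot: [0.001, 0.709, 0.705, 0.001]
contact_force: [0.0, -0.5, -0.1]
gripper_width: 0.761
grasp_force: 0.0
```

Call:
play_rows --pt "-0.02 -0.04 0.03" --pt "-0.02 -0.04 0.03" --pt "-0.02 -0.04 0" --pt "0 0 0" --pt "0 0 0" --pt "0 0 0" --turn '[10,10,10,10,0,0]'

```text
time: 33.38
tool_pos: [0.5232, 0.0658, 0.2757]
tool_rot: [0.0, 0.426, 0.905, 0.0]
contact_force: [-0.3, -0.3, -0.1]
gripper_width: 0.764
grasp_force: 0.0
```

Run:
```python
from look import *
s=state(); print(s["time"],s["tool_pos"],s["contact_force"])
for n in("wrist","scene","top"):
    C=cam(n); grab_frame(n)
    for t,x0,dz in(("chock",(.584,.184,1.56),.0623),("post_1",(.583,.227,0),.0386),("post_1",(.583,.137,0),.0386),("square_bar",(.75,-.14,0),0)):
        D=near(n,t,x0[:2],.02+dz,C)
        if t in M: print(n,t,D and [np.round(v,3) for v in fit(t,[D],x0,dz)])
        else: print(n,t,bool(D))
```

```text
33.375 [0.52318215 0.06578025 0.27574202] [-0.30101997 -0.25218802 -0.11792749]
wrist chock [array([0.583, 0.182, 1.57 ]), np.float64(0.035)]
wrist post_1 [array([ 0.58 ,  0.227, -0.014]), np.float64(0.313)]
wrist post_1 [array([ 0.582,  0.138, -0.011]), np.float64(0.323)]
wrist square_bar True
scene chock [array([0.584, 0.183, 1.57 ]), np.float64(0.102)]
scene post_1 [array([ 0.582,  0.226, -0.008]), np.float64(0.359)]
scene post_1 [array([ 0.583,  0.136, -0.006]), np.float64(0.356)]
scene square_bar True
top chock [array([0.565, 0.224, 0.875]), np.float64(3.557)]
top post_1 [array([ 0.581,  0.239, -0.02 ]), np.float64(1.829)]
top post_1 [array([0.584, 0.143, 0.   ]), np.float64(2.178)]
top square_bar True
```

Wrist and scene views agree: the chock is at (0.583,0.182), square across both posts at seated height. The top view is blocked by the arm. Handing in.

```bash
python3 -c "
from plant import *
print(job_done())"
```

```text
the job is handed in; nothing more can be done
None
```

Job handed in at about 33 s: both posts are in the grooves, with the chock seated across their middles; a mis-set first grasp nudged one post about 7 mm on the table before I picked it up, and I never reached for the bar, mug or jar.

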